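# Snap the guard cover onto the sample-pump collar

## Task

Pick up the white guard cover (the one with the blue grip rib), set it squarely over the black collar on the beige pump module and press it straight down until it is fully home, with both orange clips snapped under the collar's rim, then let go. Press slowly by feel, never with more than about 35 N, or the collar cracks, and leave the bottle, the flask and the beaker standing where they are.

Things in the scene. Friction and masses are not known exactly. Their poses are not given: they have to be found in the camera images.
- module: Beige module fixed on the bench, 220 (x) x 210 (y) x 60 mm high, flat top deck. Origin: centre of its underside; z up. Its black collar is clamped at a height that is NOT reported and differs every time: the collar's top stands 28 to 60 mm above the deck, so the depth must be found by feel. Under load it gives 1 mm per 16 N.
- collar_foot (a point): Point on the module's deck (60 mm above the bench), on the vertical centre line of the black collar; axes as the module's. Collar: rectangular frame, outside 68 mm along x, 46 mm along y, walls 4 mm; at its top a lip 5 mm thick, 40 mm long, sticks out 7 mm at each x end (82 mm over the lips).
- interlock (a joint): Travel in m of the red spring pin (12 mm diameter) in the middle of the collar: 0 when up, its top 6 mm above the collar's top; 0.0052 to 0.006 when the cover is home. It pushes up with 1.2 N at 0 and 3 N at 0.006, so an unlatched cover does not stay down.
- cover: Loose white guard cover, 96 (x, over the clips) x 57 (y) x 52 mm high, 0.09 kg, standing on its clips. Origin: centre, level with the clip tips; x from clip to clip, z up; the same turned half round. Plate 5 mm thick, underside 22 mm, top 27 mm above the origin. Skirts on the y sides hang 12 mm below the plate, 51 mm apart inside. Home, the plate lies on the collar's top (within 0.8 mm when let go).
- rib (a point): Middle of the blue grip rib on the cover's top, 40 mm above the cover's origin; axes as the cover's. The rib is 56 mm along x, 14 mm along y and 25 mm tall (27 to 52 mm above the cover's origin).
- clip_a (a joint): Outward travel in m of the sprung rigid orange clip arm (22 mm wide) at the cover's +x end: 0 at rest and when snapped in, about 0.0035 when spread by the lip. Its hook has a flat top 5.8 mm below the plate's underside and reaches 3.5 mm under the lip; below the hook a slanted lead-in takes up 2.5 mm of misplacement along x.
- clip_b (a joint): The same for the clip arm at the cover's -x end. The lead-ins meet the lips when the plate's underside is about 14 mm above the collar's top; pushing both clips over takes about 4 to 9 N in all, the force then drops, and rises steeply once the plate lands on the collar.
- bottle: Loose white plastic reagent bottle, 62 mm wide, 125 mm tall; a bystander. Origin: centre of its underside; z up.
- flask: Loose solid green glass volumetric flask, 68 mm wide, 115 mm tall; a bystander. Origin: centre of its underside; z up.
- beaker: Loose clear glass beaker, 70 mm wide, 90 mm tall; a bystander. Origin: centre of its underside; z up.
Mind the look-alikes: they are no part of the job. Leave any pink or yellow look-alike of the cover alone.

How it is judged:
By the outcome, as a careful person would: the job done as asked, in the order asked, and still so for the second after the job is handed in, with the robot touching nothing.
It also fails if it takes over 40 s, if anything falls off the work surface, if the arm or the gripper's body presses on something with over 40 N, if the wrist force passes 120 N, or if a joint passes its speed limit or range.

## Robot

A 6-joint arm with a two-finger parallel gripper is mounted at the origin on the work surface. World frame = base frame: x ahead of the robot, y to its left, z up, the work surface at z = 0. Lengths are in m, angles in rad, forces in N, time in s.
With the tool pointing down it reaches from about 0.35 to 0.775 m from the base axis. Payload 7.3 kg.
Tool frame: the origin (TCP) lies at the very end of the fingers, on their centre line; the grasp point (between the pads) lies 19 mm behind it (robot.hold_point_z is the distance from the TCP to the grasp point, in m); z points along the fingers, y is the direction in which the jaws open and shut (so a half turn about z gives the same grasp; the last joint's range is limited). The gripper opens to 92 mm and grips with 3 to 60 N. Pads are 19 mm wide; open, the fingers measure 130 mm over their backs; the gripper's body (75 mm by 190 mm) begins 47 mm behind the grasp point.
Start: joints at [-1.283, 0.342, 1.524, -0, 1.275, -0.146], TCP at [0.221, -0.476, 0.227] pointing down, gripper open.
Joint ranges: [-2.53, 2.53], [-0.77, 2.02], [0.04, 2.7], [-1, 4.14], [0.28, 2.66], [-3.11, 3.11]. Speed limits (rad/s): [2.57, 2.57, 3.14, 3.14, 3.14, 3.14].

## Interface

Orientations are given as [roll, pitch, yaw] about the fixed x, y, z axes, in that order (R = Rz(yaw) Ry(pitch) Rx(roll)).
In Python, from cell import monitor, viewer, robot gives the robot as it stands.
- The arm moves only by the tool move_arm, never from a script. Its argument "deltas" is a list of rows, each an object of numbers: "x", "y", "z": the shift along the tool's x, y, z in m; "wx", "wy", "wz": the turn, a rotation vector about the tool's x, y, z in degrees; "hand": the opening, from 0 (shut) to 1 (fully open). In form: [{"x": .., "y": .., "z": .., "wx": .., "wy": .., "wz": .., "hand": ..}, ...]. A call has 1 to 8 rows; each row is the pose to reach, as a shift and turn from the pose commanded when the call began, along the tool's axes at that moment; what a row does not reach only later rows make up. A row lasts 1/8 s, in which the tool goes at most 62.5 mm and 10.7 degrees, less where a joint would pass 70% of its speed; a pose out of reach is approached as far as the arm can. A call with a gripper value outside its range is refused whole. The fingers move at their own pace and stop on an object; "grip_force" is the grip in N (left out, the last holds). Time passes only in rows, so rows that repeat a pose let the fingers close. It gives the time, the measured TCP pose, the force and the opening at its end, in the units of the state.
- monitor.observe(): the state, without advancing time (a new reading comes with each control period).
- viewer.read_camera(name): name is "scene" or "top" or "wrist"; returns the picture (400x640x3 uint8, red, green, blue); there is no depth.
- viewer.camera_params(name): a dict with "camera_matrix" (3x3 intrinsics, pixels), "R" (3x3) and "t" (3): a world point X has camera coordinates R X + t. Camera axes: x right, y down, z forward; pixel columns grow to the right and rows downward; lengths in m; the calibration is good to about 2 mm. A picture is of the moment at which its call begins: read the wrist's pose just before it. camera_params takes no time and is no camera call; for the wrist camera it gives the pose at the moment of the call.
- robot.hand_in(): hands the job in, once; it reports no verdict.
The state is a dict: "time": time; "qpos": joint angles; "qvel": joint speeds; "joint_efforts": joint torques, N m; "tool_pos": TCP position; "tool_rot": TCP orientation; "contact_force": force on the tool from outside, world axes, zero at the start; "torque": the same for the moment, N m; "opening": finger opening in m.
Only numpy, scipy, OpenCV 4.12 (cv2) and the standard library are available. Lean on these libraries where they do the work, as an engineer would, in place of code of your own. Each camera call takes 0.05 s, during which the arm holds its last target. There are 200 camera calls.

## Working session

There is one attempt and no reset: what is moved stays moved. The work goes in short steps, Python scripts to look and compute and a tool call to move; the robot and the scene stay as the last step left them, time stands still between calls to the robot, and variables do not carry over. Pictures are saved under pics/ and viewed, about 8 in all and at most 12, crops included, and the job is handed in when it is done.

Besides the shell and the picture viewer there is one more tool, called after ">>>" as name(argument=value, ...), one argument or row to a line, values as JSON. move_arm: Moves the arm, as the interface text tells. Its arguments: {"type":"object","properties":{"deltas":{"type":"array","items":{"type":"object","properties":{"x":{"type":"number"},"y":{"type":"number"},"z":{"type":"number"},"wx":{"type":"number"},"wy":{"type":"number"},"wz":{"type":"number"},"hand":{"type":"number"}}}},"grip_force":{"type":"number"}},"required":["deltas"]}

```bash
mkdir -p pics; ls; python3 - <<'E'
from cell import monitor, viewer, robot
import cv2,numpy as np
s=monitor.observe(); print(s)
for n in ("top","scene"):
    im=viewer.read_camera(n); cv2.imwrite(f"pics/{n}0.png",im[:,:,::-1]); p=viewer.camera_params(n); print(n,p)
print(robot.hold_point_z)
E
```

```text
pics
{'time': 0.0, 'qpos': array([-1.28300887e+00,  3.42721308e-01,  1.52502042e+00,  2.10650244e-06,
        1.27540908e+00, -1.45994377e-01]), 'qvel': array([-0.00192669, -0.00113005, -0.00102073,  0.00231357, -0.00106223,
        0.00061535]), 'joint_efforts': array([-1.68576635e-04, -4.31240201e+01, -2.44218206e+01,  7.17753125e-02,
        5.59608615e-02, -1.60040913e-04]), 'tool_pos': array([ 0.22056548, -0.47596541,  0.22604452]), 'tool_rot': array([-3.14005137e+00, -2.28667450e-04,  4.33781039e-01]), 'contact_force': array([ 0.33754117,  0.40013545, -0.30705543]), 'torque': array([ 0.00260444, -0.0555163 , -0.0285863 ]), 'opening': 0.09156301206944704}
top {'camera_matrix': array([[366.52951683,   0.        , 317.82772723],
       [  0.        , 366.52951683, 197.72508436],
       [  0.        ,   0.        ,   1.        ]]), 'R': array([[-0.0084256 , -0.99996206, -0.00220867],
       [-0.99326145,  0.00862441, -0.11557381],
       [ 0.11558848,  0.00122   , -0.99329644]]), 't': array([0.00718734, 0.4906483 , 0.89595392])}
scene {'camera_matrix': array([[457.87094219,   0.        , 329.93041042],
       [  0.        , 457.87094219, 203.03072179],
       [  0.        ,   0.        ,   1.        ]]), 'R': array([[-0.56700687,  0.82350571,  0.01848117],
       [ 0.62424554,  0.4442326 , -0.64263124],
       [-0.53742043, -0.35283954, -0.7659527 ]]), 't': array([ 0.26569073, -0.28370697,  1.52613629])}
0.0188
```

View pics/top0.png

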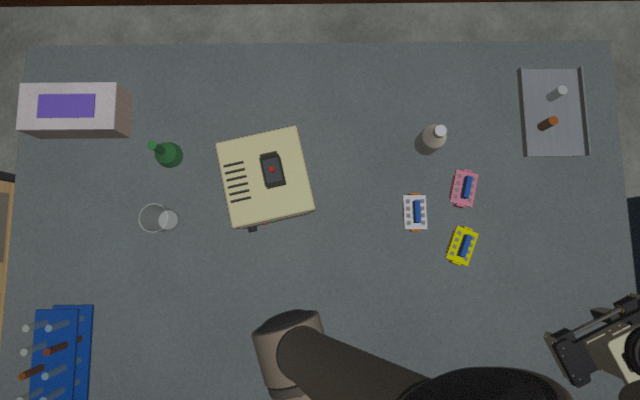

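View pics/scene0.png

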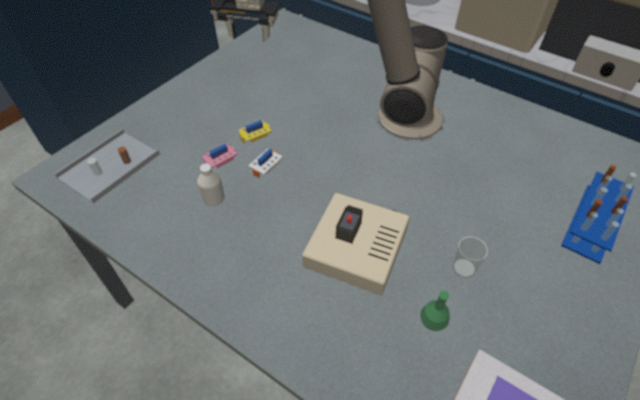

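In the top view there are three covers: white with a blue rib at (415,212), pink at (464,188) and yellow at (462,245). The white one fits the description. The collar is at about (272,170), the bottle at (433,137), the flask at (168,154) and the beaker at (158,218). I'll confirm with an enlarged crop.

```bash
cat > h.py <<'E'
import numpy as np,cv2
from cell import monitor, viewer, robot
def ray(p,u,v,z):
    K,R,t=p['camera_matrix'],np.array(p['R']),np.array(p['t'])
    d=R.T@np.linalg.solve(K,[u,v,1]); c=-R.T@t
    return c+d*(z-c[2])/d[2]
def proj(p,X):
    x=p['camera_matrix']@(p['R']@np.array(X)+p['t']); return x[:2]/x[2]
E
python3 - <<'E'
from h import *
im=cv2.imread("pics/top0.png")
a=cv2.resize(im[182:242,385:445],None,fx=6.6,fy=6.6,interpolation=cv2.INTER_CUBIC)
b=cv2.resize(im[140:200,242:302],None,fx=6.6,fy=6.6,interpolation=cv2.INTER_CUBIC)
cv2.imwrite("pics/crop0.png",np.hstack([a,b]))
p=viewer.camera_params("top")
for n,u,v,z in [("cover",417,211,.045),("pink",466,187,.045),("yel",465,245,.045),("collar",272,170,.105),("bottle",433,140,.1),("flask",169,154,.03),("beaker",168,220,0)]: print(n,ray(p,u,v,z).round(3))
E
```

```text
cover [ 0.454 -0.241  0.045]
pink [ 0.512 -0.365  0.045]
yel [ 0.37  -0.355  0.045]
collar [0.548 0.109 0.105]
bottle [ 0.618 -0.271  0.1  ]
flask [0.606 0.382 0.03 ]
beaker [0.439 0.391 0.   ]
```

View pics/crop0.png

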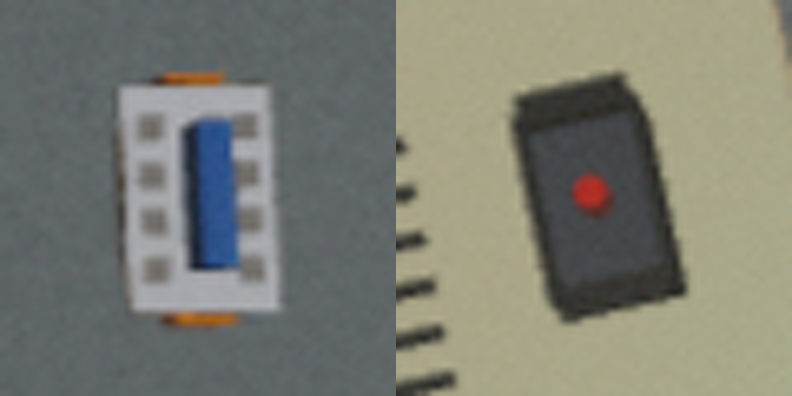

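The white cover with the blue rib is confirmed. Its rib centre is at top-view pixel (417,211.5), with yaw about 2°. The red pin is at (271.7,169.3), and the collar yaw is about 12.5°. I'm moving above the cover.

>>> move_arm(
  deltas=[
    {"x": 0.055,"y": -0.02,"z": 0.01,"wz": 4},
    {"x": 0.11,"y": -0.04,"z": 0.02,"wz": 9},
    {"x": 0.165,"y": -0.06,"z": 0.03,"wz": 14},
    {"x": 0.22,"y": -0.08,"z": 0.04,"wz": 18},
    {"x": 0.27,"y": -0.1,"z": 0.05,"wz": 22.5},
    {"x": 0.311,"y": -0.115,"z": 0.06,"wz": 22.5,"hand": 1},
    {"x": 0.311,"y": -0.115,"z": 0.06,"wz": 22.5,"hand": 1},
    {"x": 0.311,"y": -0.115,"z": 0.06,"wz": 22.5,"hand": 1},
  ],
)

```text
schema error: expected keys x, y, z, wx, wy, wz, hand
```

```bash
python3 - <<'E'
from h import *
s=monitor.observe(); print(s['time'],s['tool_pos'],s['tool_rot'],s['contact_force'])
p=viewer.camera_params("wrist"); im=viewer.read_camera("wrist"); cv2.imwrite("pics/w1.png",im[:,:,::-1]); np.save("w1.npy",p,allow_pickle=True)
print(p)
for X in [(.454,-.241,.052),(.482,-.240,.052),(.426,-.242,.052)]: print(proj(p,X))
E
```

```text
0.1 [ 0.22058267 -0.47604408  0.22613073] [-3.14030405e+00 -1.53604974e-04  4.33785421e-01] [0.50436485 0.62269048 0.66303702]
{'camera_matrix': array([[338.97395108,   0.        , 322.22686318],
       [  0.        , 338.97395108, 206.23696879],
       [  0.        ,   0.        ,   1.        ]]), 'R': array([[ 0.41967869, -0.90767223, -0.00095792],
       [-0.86594949, -0.40070327,  0.29927976],
       [-0.27203177, -0.12477183, -0.95416493]]), 't': array([-0.52424066, -0.03678242,  0.39242834])}
[ 165.90079699 -225.72753302]
[ 176.10360653 -274.14262934]
[ 156.31238063 -180.22789885]
```

View pics/w1.png

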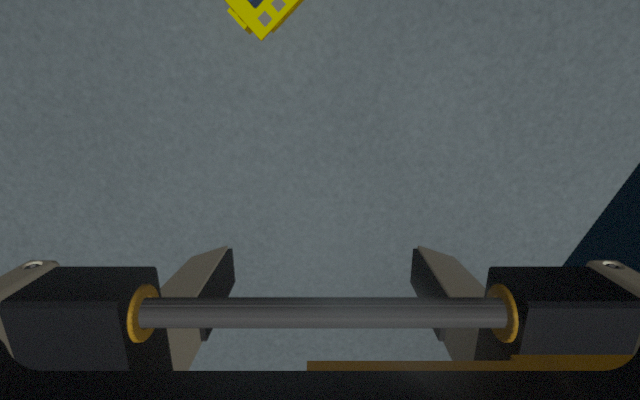

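The wrist picture shows only the yellow look-alike at the top edge (265,15), because the move was refused: every row needs all keys. I'll resend it, stopping about 40 mm short so the cover shows ahead of the fingers.

>>> move_arm(
  deltas=[
    {"x": 0.055,"y": -0.02,"z": 0.01,"wx": 0,"wy": 0,"wz": 4,"hand": 1},
    {"x": 0.11,"y": -0.04,"z": 0.02,"wx": 0,"wy": 0,"wz": 9,"hand": 1},
    {"x": 0.165,"y": -0.06,"z": 0.03,"wx": 0,"wy": 0,"wz": 14,"hand": 1},
    {"x": 0.22,"y": -0.08,"z": 0.04,"wx": 0,"wy": 0,"wz": 18,"hand": 1},
    {"x": 0.25,"y": -0.09,"z": 0.05,"wx": 0,"wy": 0,"wz": 22.5,"hand": 1},
    {"x": 0.275,"y": -0.1,"z": 0.06,"wx": 0,"wy": 0,"wz": 22.5,"hand": 1},
    {"x": 0.275,"y": -0.1,"z": 0.06,"wx": 0,"wy": 0,"wz": 22.5,"hand": 1},
  ],
)

```text
time: 1.02
tool_pos: [0.4286, -0.2685, 0.1658]
tool_rot: [-3.14, 0.001, 0.044]
contact_force: [-0.8, -0.6, -0.3]
opening: 0.092
```

```bash
python3 - <<'E'
from h import *
s=monitor.observe(); print(s['time'],s['tool_pos'],s['tool_rot'],s['contact_force'])
p=viewer.camera_params("wrist"); im=viewer.read_camera("wrist"); cv2.imwrite("pics/w2.png",im[:,:,::-1]); np.save("w2.npy",p,allow_pickle=True)
for X in [(.454,-.241,.052),(.482,-.240,.052),(.426,-.242,.052)]: print(proj(p,X))
E
```

```text
1.025 [ 0.42856728 -0.26846648  0.16583901] [-3.14012531e+00  1.46653328e-03  4.41085071e-02] [-0.76040564 -0.61443808 -0.33849444]
[290.57171579 170.57265854]
[289.84866025 135.67928797]
[291.25201042 203.40246408]
```

View pics/w2.png

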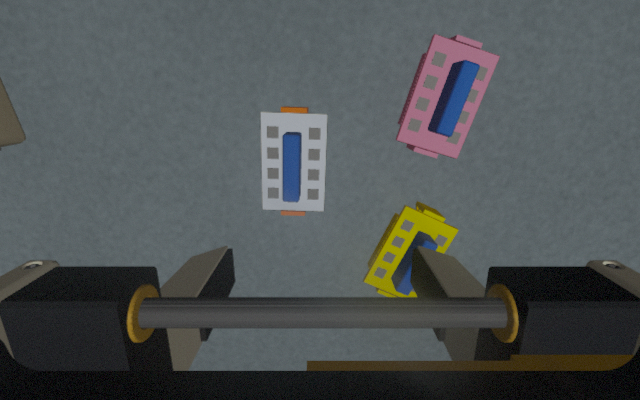

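The wrist view shows the white cover at (293,161), its rib running from (292,133) to (291,201). Pink is at (448,97) and yellow at (410,250). The prediction matches within about 3 px, so now I'll refine it.

```bash
python3 - <<'E'
from h import *
im=cv2.imread("pics/w2.png"); p=np.load("w2.npy",allow_pickle=True).item()
h=cv2.cvtColor(im,cv2.COLOR_BGR2HSV)
c=im[100:225,250:340]; hs=h[100:225,250:340]
rib=((hs[...,0]>100)&(hs[...,0]<128)&(hs[...,1]>120)).astype('u1')
r=cv2.minAreaRect(np.argwhere(rib)[:,::-1].astype('f4')); print("rib",r[0]+np.array([250,100]),r[1:])
print("brightness rows",c[::6,41].tolist())
org=((hs[...,0]>5)&(hs[...,0]<20)&(hs[...,1]>120)).astype('u1')
for sl in (slice(0,60),slice(60,125)):
    q=np.argwhere(org[sl]); print("org",q.min(0)+[sl.start+100,250],q.max(0)+[sl.start+100,250])
wht=((hs[...,2]>140)&(hs[...,1]<60)).astype('u1'); wht=cv2.morphologyEx(wht|rib,cv2.MORPH_CLOSE,np.ones((9,9)))
r=cv2.minAreaRect(np.argwhere(wht)[:,::-1].astype('f4')); bp=cv2.boxPoints(r)+[250,100]
print(bp); B=np.array([ray(p,u,v,.027) for u,v in bp]); print(B.round(4),B.mean(0))
for u,v in ((292,133),(291,201),(291.5,167)): print(ray(p,u,v,.052))
E
```

```text
rib [291.5 167. ] ((66.0, 17.0), 90.0)
brightness rows [[108, 105, 95], [94, 95, 96], [84, 116, 161], [170, 164, 160], [169, 163, 157], [169, 163, 159], [128, 73, 43], [138, 84, 49], [137, 81, 48], [135, 82, 48], [132, 78, 41], [134, 80, 46], [134, 79, 46], [133, 79, 46], [132, 77, 45], [133, 81, 50], [134, 86, 61], [145, 139, 133], [162, 156, 152], [75, 101, 150], [110, 107, 99]]
org [107 281] [112 307]
org [211 281] [214 304]
[[261. 112.]
 [326. 112.]
 [326. 210.]
 [261. 210.]]
[[ 0.498  -0.213   0.027 ]
 [ 0.5004 -0.268   0.027 ]
 [ 0.4133 -0.2721  0.027 ]
 [ 0.4106 -0.2121  0.027 ]] [ 0.45559955 -0.24130054  0.027     ]
[ 0.48415537 -0.24166619  0.052     ]
[ 0.42809933 -0.24175523  0.052     ]
[ 0.45698306 -0.24170935  0.052     ]
```

>>> move_arm(
  deltas=[
    {"x": 0.029,"y": -0.026,"z": 0.03,"wx": 0,"wy": 0,"wz": 1.3,"hand": 1},
    {"x": 0.029,"y": -0.026,"z": 0.08,"wx": 0,"wy": 0,"wz": 1.3,"hand": 1},
    {"x": 0.029,"y": -0.026,"z": 0.12,"wx": 0,"wy": 0,"wz": 1.3,"hand": 0.6},
    {"x": 0.029,"y": -0.026,"z": 0.136,"wx": 0,"wy": 0,"wz": 1.3,"hand": 0.4},
    {"x": 0.029,"y": -0.026,"z": 0.136,"wx": 0,"wy": 0,"wz": 1.3,"hand": 0.3},
  ],
  grip_force=30,
)

```text
time: 1.7
tool_pos: [0.4557, -0.2436, 0.0306]
tool_rot: [-3.141, 0.001, 0.017]
contact_force: [0.6, 0.1, 0.2]
opening: 0.0664
```

>>> move_arm(
  deltas=[
    {"x": 0,"y": 0,"z": 0,"wx": 0,"wy": 0,"wz": 0,"hand": 0},
    {"x": 0,"y": 0,"z": 0,"wx": 0,"wy": 0,"wz": 0,"hand": 0},
    {"x": 0,"y": 0,"z": 0,"wx": 0,"wy": 0,"wz": 0,"hand": 0},
  ],
  grip_force=40,
)

```text
time: 2.08
tool_pos: [0.4565, -0.2432, 0.0316]
tool_rot: [3.14, -0.001, 0.018]
contact_force: [0.4, -1.1, 0.2]
opening: 0.0367
```

>>> move_arm(
  deltas=[
    {"x": 0,"y": 0,"z": 0,"wx": 0,"wy": 0,"wz": 0,"hand": 0},
    {"x": 0,"y": 0,"z": 0,"wx": 0,"wy": 0,"wz": 0,"hand": 0},
    {"x": 0,"y": 0,"z": 0,"wx": 0,"wy": 0,"wz": 0,"hand": 0},
    {"x": 0,"y": 0,"z": 0,"wx": 0,"wy": 0,"wz": 0,"hand": 0},
  ],
  grip_force=40,
)

```text
time: 2.58
tool_pos: [0.4561, -0.2428, 0.0307]
tool_rot: [-3.142, 0.0, 0.018]
contact_force: [0.9, -0.1, -0.4]
opening: 0.0137
```

```bash
python3 - <<'E'
from h import *
s=monitor.observe(); print(s)
E
```

```text
{'time': 2.575, 'qpos': array([-6.37646851e-01,  5.71446057e-01,  1.77895511e+00, -4.23797761e-05,
        7.91358729e-01,  9.14705867e-01]), 'qvel': array([-0.00130118, -0.00015934,  0.00085165,  0.00121241, -0.00265444,
       -0.00213097]), 'joint_efforts': array([-1.64890685e-01, -4.66818094e+01, -1.67080504e+01, -8.24625604e-03,
       -1.03209999e-01,  7.64521301e-04]), 'tool_pos': array([ 0.45606629, -0.24282393,  0.03066522]), 'tool_rot': array([-3.14151451e+00,  1.50910291e-04,  1.84734052e-02]), 'contact_force': array([ 0.90186336, -0.06798132, -0.35439131]), 'torque': array([0.11198711, 0.04593664, 0.0500573 ]), 'opening': 0.013681997516092288}
```

The rib is gripped at a 13.7 mm opening. Lifting it and carrying it to just short of the collar.

>>> move_arm(
  deltas=[
    {"x": 0,"y": 0,"z": -0.03,"wx": 0,"wy": 0,"wz": 0,"hand": 0},
    {"x": 0,"y": 0,"z": -0.08,"wx": 0,"wy": 0,"wz": 0,"hand": 0},
    {"x": 0,"y": -0.02,"z": -0.13,"wx": 0,"wy": 0,"wz": 0,"hand": 0},
    {"x": 0.0,"y": -0.06,"z": -0.17,"wx": 0,"wy": 0,"wz": 0,"hand": 0},
    {"x": 0.0,"y": -0.11,"z": -0.17,"wx": 0,"wy": 0,"wz": -2,"hand": 0},
    {"x": 0.0,"y": -0.16,"z": -0.17,"wx": 0,"wy": 0,"wz": -5,"hand": 0},
    {"x": 0.0,"y": -0.21,"z": -0.17,"wx": 0,"wy": 0,"wz": -8,"hand": 0},
    {"x": 0.0,"y": -0.26,"z": -0.17,"wx": 0,"wy": 0,"wz": -11.5,"hand": 0},
  ],
)

```text
time: 3.58
tool_pos: [0.4509, 0.0186, 0.2007]
tool_rot: [3.141, -0.0, 0.221]
contact_force: [1.7, 1.6, -1.8]
opening: 0.0138
```

```bash
python3 - <<'E'
from h import *
s=monitor.observe(); print(s['time'],s['tool_pos'],s['tool_rot'],s['opening'],s['contact_force'])
E
```

```text
3.575 [0.45093369 0.0186063  0.20066988] [ 3.14149337e+00 -1.92348412e-05  2.20805403e-01] 0.013831656120728762 [ 1.72443699  1.57303805 -1.75009262]
```

>>> move_arm(
  deltas=[
    {"x": 0.012,"y": -0.034,"z": 0,"wx": 0,"wy": 0,"wz": 0,"hand": 0},
    {"x": 0.024,"y": -0.067,"z": 0,"wx": 0,"wy": 0,"wz": 0,"hand": 0},
    {"x": 0.024,"y": -0.067,"z": 0,"wx": 0,"wy": 0,"wz": 0,"hand": 0},
    {"x": 0.024,"y": -0.067,"z": 0,"wx": 0,"wy": 0,"wz": 0,"hand": 0},
  ],
)

```text
time: 4.08
tool_pos: [0.4599, 0.0873, 0.2005]
tool_rot: [3.141, 0.001, 0.22]
contact_force: [0.4, 0.2, -1.5]
opening: 0.0138
```

```bash
python3 - <<'E'
from h import *
s=monitor.observe(); print(s['time'],s['tool_pos'],s['tool_rot'],s['opening'],s['contact_force'])
p=viewer.camera_params("wrist"); im=viewer.read_camera("wrist"); cv2.imwrite("pics/w3.png",im[:,:,::-1]); np.save("w3.npy",p,allow_pickle=True)
for z in (.09,.1,.11,.12): print(z,proj(p,(.548,.109,z)))
print("cam",-p['R'].T@p['t'])
E
```

```text
4.075 [0.45994968 0.08731626 0.20050399] [3.14120803e+00 6.15966251e-04 2.19570019e-01] 0.013794293408417788 [ 0.36463473  0.22307654 -1.47910857]
0.09 [319.80437983  87.46777194]
0.1 [319.71805243  86.99443056]
0.11 [319.62472077  86.48268415]
0.12 [319.52349637  85.92766103]
cam [0.53988151 0.10549468 0.35923291]
```

View pics/w3.png

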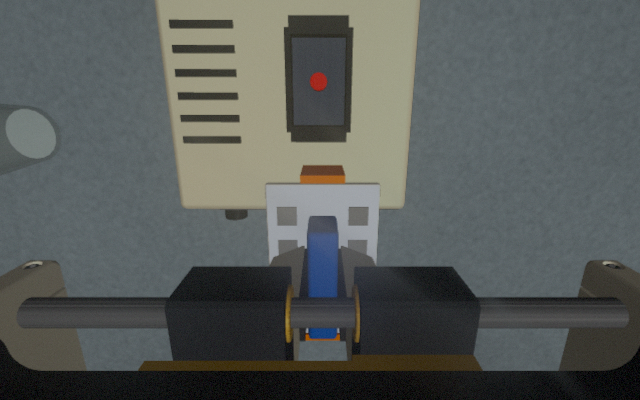

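The wrist view shows the collar at (319,80) with its lips spanning rows 15–142. The held cover's plate has its far edge at row 183, columns 266–380. The beaker is at the left edge (30,135). Enlarging for precise edges.

```bash
python3 - <<'E'
from h import *
im=cv2.imread("pics/w3.png")
a=cv2.resize(im[5:155,270:370],(400,600),interpolation=cv2.INTER_CUBIC); 
b=cv2.resize(im[155:275,260:390],(390,360),interpolation=cv2.INTER_CUBIC)
o=np.zeros((600,795,3),'u1'); o[:,:400]=a; o[:360,405:]=b
for k in range(0,600,40): cv2.line(o,(0,k),(5,k),(0,255,0),1)
cv2.imwrite("pics/crop3.png",o)
E
```

```text
(no output)
```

View pics/crop3.png

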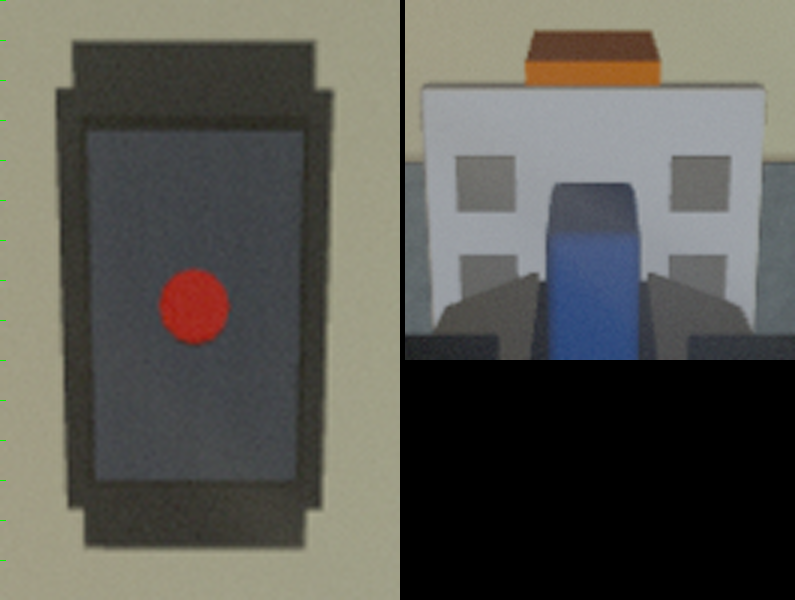

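```bash
python3 - <<'E'
from h import *
from scipy.optimize import least_squares as LS
p=np.load("w3.npy",allow_pickle=True).item()
px=np.array([(72,41),(315,41),(85,548),(305,548),(56,90),(333,90),(69,508),(322,508)])/4+[270,5]-.375
loc=np.array([(41,20),(41,-20),(-41,20),(-41,-20),(34,23),(34,-23),(-34,23),(-34,-23)])/1e3
def W(l,x,y,z,a): c,s=np.cos(a),np.sin(a); return [x+c*l[0]-s*l[1],y+s*l[0]+c*l[1],z]
f=lambda q:np.concatenate([proj(p,W(l,*q))-m for l,m in zip(loc,px)])
r=LS(f,[.548,.109,.1,.22]); print("collar",r.x,np.degrees(r.x[3]),r.fun.round(1))
pin=ray(p,194/4+270-.3,306/4+5-.3,r.x[2]+.006);print("pin",pin)
px2=(np.array([(421,87),(765,87),(433,325),(757,325),(548,233),(639,233)])-[405,0])/3+[260,155]-.33
s=[.4599,.0873,.2005]; zb=s[2]-.0307
def g(q):
    x,y,a,L,dz=q; o=[]
    for l,m in zip([(L,.0285),(L,-.0285),None,None,(.028,.007),(.028,-.007)],px2):
        if l: o+=list(proj(p,W(l,x,y,zb+dz+(.027 if abs(l[1])>.02 else .052),a))-m)
    # side edge points: u only
    for sg,m in((1,px2[2]),(-1,px2[3])):
        X=ray(p,*m,zb+dz+.027); d=X[:2]-[x,y]; yl=-np.sin(a)*d[0]+np.cos(a)*d[1]; o.append((yl-sg*.0285)*2000)
    return np.array(o)
r2=LS(g,[s[0],s[1],.22,.044,0]); print("cover",r2.x,np.degrees(r2.x[2]),r2.fun.round(1))
d=np.array(r.x[:2])-r2.x[:2]; a=.2196
print("move tool x,y",np.cos(a)*d[0]+np.sin(a)*d[1],np.sin(a)*d[0]-np.cos(a)*d[1],"wz deg",-np.degrees(r.x[3]-r2.x[2]))
t=viewer.camera_params("top"); u=ray(t,242+590/6.6,140+192/6.6,r.x[2]+.006); print("top pin",u)
E
```

```text
collar [0.55093028 0.11059353 0.1094438  0.21846768] 12.517275951793836 [-0.   0.2  0.2  0.2  0.1 -0.2  0.  -0.1 -0.2 -0.2 -0.  -0.1 -0.3  0.
  0.1  0.1]
pin [0.550902   0.11058639 0.1154438 ]
cover [ 0.45847285  0.08698542  0.22351848  0.04382245 -0.00082637] 12.806665559499804 [-0.2  0.3  0.4 -0.3 -0.7  0.1  0.9 -0.1  0.3 -0.8]
move tool x,y 0.09537980769973388 -0.002900293437322437 wz deg 0.2893896077059678
top pin [ 0.54671042 -0.0289301   0.1154438 ]
```

The fits are tight (under 0.3 px). The collar is at (0.551, 0.1106) with its top at z ≈ 0.109 and yaw 12.5°. The cover sits in the hand at about −1.4 mm along x. Home should come at TCP z ≈ 0.118, with first clip contact near 0.132. Moving over the collar.

>>> move_arm(
  deltas=[
    {"x": 0.045,"y": -0.0015,"z": 0,"wx": 0,"wy": 0,"wz": 0.3,"hand": 0},
    {"x": 0.08,"y": -0.003,"z": 0,"wx": 0,"wy": 0,"wz": 0.3,"hand": 0},
    {"x": 0.0955,"y": -0.003,"z": 0.01,"wx": 0,"wy": 0,"wz": 0.3,"hand": 0},
    {"x": 0.0955,"y": -0.003,"z": 0.03,"wx": 0,"wy": 0,"wz": 0.3,"hand": 0},
    {"x": 0.0955,"y": -0.003,"z": 0.045,"wx": 0,"wy": 0,"wz": 0.3,"hand": 0},
    {"x": 0.0955,"y": -0.003,"z": 0.045,"wx": 0,"wy": 0,"wz": 0.3,"hand": 0},
    {"x": 0.0955,"y": -0.003,"z": 0.045,"wx": 0,"wy": 0,"wz": 0.3,"hand": 0},
  ],
  grip_force=60,
)

```text
time: 5.0
tool_pos: [0.5529, 0.1112, 0.1563]
tool_rot: [3.141, -0.001, 0.214]
contact_force: [0.1, 1.2, -0.5]
opening: 0.0138
```

```bash
python3 - <<'E'
from h import *
s=monitor.observe(); print(s['time'],s['tool_pos'],s['tool_rot'],s['opening'],s['contact_force'],s['torque'])
p=viewer.camera_params("scene"); im=viewer.read_camera("scene"); 
im2=viewer.read_camera("wrist")
a=cv2.resize(im[130:270,270:410],(560,560),interpolation=cv2.INTER_CUBIC)
cv2.imwrite("pics/s4.png",a[:,:,::-1])
print(proj(p,(.5509,.1106,.1094)))
E
```

```text
5.0 [0.55286448 0.11118552 0.15627067] [ 3.14136735e+00 -7.81603992e-04  2.13627691e-01] 0.013822949949640506 [ 0.06985943  1.22710361 -0.49272208] [ 0.01404517 -0.01878521  0.05080301]
[349.12940888 219.16551617]
```

View pics/s4.png

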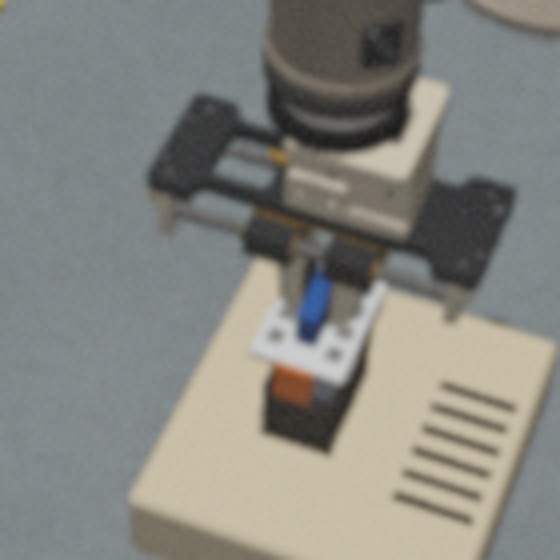

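The crop shows the cover hovering squarely over the black collar, with the orange clip over the near lip at about (295,385). Descending towards first contact.

>>> move_arm(
  deltas=[
    {"x": 0,"y": 0,"z": 0.01,"wx": 0,"wy": 0,"wz": -0.2,"hand": 0},
    {"x": 0,"y": 0,"z": 0.017,"wx": 0,"wy": 0,"wz": -0.2,"hand": 0},
    {"x": 0,"y": 0,"z": 0.02,"wx": 0,"wy": 0,"wz": -0.2,"hand": 0},
    {"x": 0,"y": 0,"z": 0.02,"wx": 0,"wy": 0,"wz": -0.2,"hand": 0},
  ],
)

```text
time: 5.6
tool_pos: [0.5526, 0.1114, 0.1353]
tool_rot: [-3.142, 0.001, 0.217]
contact_force: [-0.5, -0.9, -1.0]
opening: 0.0135
```

>>> move_arm(
  deltas=[
    {"x": 0,"y": 0,"z": 0.001,"wx": 0,"wy": 0,"wz": 0,"hand": 0},
    {"x": 0,"y": 0,"z": 0.002,"wx": 0,"wy": 0,"wz": 0,"hand": 0},
    {"x": 0,"y": 0,"z": 0.003,"wx": 0,"wy": 0,"wz": 0,"hand": 0},
    {"x": 0,"y": 0,"z": 0.004,"wx": 0,"wy": 0,"wz": 0,"hand": 0},
  ],
)

```text
time: 6.1
tool_pos: [0.5527, 0.1113, 0.1318]
tool_rot: [3.141, -0.0, 0.217]
contact_force: [-0.5, -0.2, 1.9]
opening: 0.0139
```

>>> move_arm(
  deltas=[
    {"x": 0,"y": 0,"z": 0.001,"wx": 0,"wy": 0,"wz": 0,"hand": 0},
    {"x": 0,"y": 0,"z": 0.002,"wx": 0,"wy": 0,"wz": 0,"hand": 0},
    {"x": 0,"y": 0,"z": 0.003,"wx": 0,"wy": 0,"wz": 0,"hand": 0},
  ],
)

```text
time: 6.48
tool_pos: [0.553, 0.1114, 0.129]
tool_rot: [3.141, -0.001, 0.217]
contact_force: [-0.4, 0.1, 3.6]
opening: 0.0138
```

>>> move_arm(
  deltas=[
    {"x": 0,"y": 0,"z": 0.0007,"wx": 0,"wy": 0,"wz": 0,"hand": 0},
    {"x": 0,"y": 0,"z": 0.0014,"wx": 0,"wy": 0,"wz": 0,"hand": 0},
    {"x": 0,"y": 0,"z": 0.002,"wx": 0,"wy": 0,"wz": 0,"hand": 0},
  ],
)

```text
time: 6.85
tool_pos: [0.5531, 0.1114, 0.1272]
tool_rot: [3.141, -0.001, 0.217]
contact_force: [-1.2, -0.2, 7.4]
opening: 0.0134
```

>>> move_arm(
  deltas=[
    {"x": 0,"y": 0,"z": 0.0007,"wx": 0,"wy": 0,"wz": 0,"hand": 0},
    {"x": 0,"y": 0,"z": 0.0014,"wx": 0,"wy": 0,"wz": 0,"hand": 0},
    {"x": 0,"y": 0,"z": 0.002,"wx": 0,"wy": 0,"wz": 0,"hand": 0},
  ],
)

```text
time: 7.22
tool_pos: [0.5526, 0.1113, 0.1244]
tool_rot: [3.141, 0.0, 0.217]
contact_force: [-1.0, -1.0, 1.8]
opening: 0.0136
```

>>> move_arm(
  deltas=[
    {"x": 0,"y": 0,"z": 0.0007,"wx": 0,"wy": 0,"wz": 0,"hand": 0},
    {"x": 0,"y": 0,"z": 0.0014,"wx": 0,"wy": 0,"wz": 0,"hand": 0},
    {"x": 0,"y": 0,"z": 0.002,"wx": 0,"wy": 0,"wz": 0,"hand": 0},
  ],
)

```text
time: 7.6
tool_pos: [0.5527, 0.1114, 0.1227]
tool_rot: [3.141, 0.0, 0.217]
contact_force: [-1.1, -0.2, 3.6]
opening: 0.0136
```

>>> move_arm(
  deltas=[
    {"x": 0,"y": 0,"z": 0.0007,"wx": 0,"wy": 0,"wz": 0,"hand": 0},
    {"x": 0,"y": 0,"z": 0.0014,"wx": 0,"wy": 0,"wz": 0,"hand": 0},
    {"x": 0,"y": 0,"z": 0.002,"wx": 0,"wy": 0,"wz": 0,"hand": 0},
  ],
)

```text
time: 7.98
tool_pos: [0.5527, 0.1113, 0.1207]
tool_rot: [3.141, 0.0, 0.217]
contact_force: [-2.4, -0.3, 4.4]
opening: 0.0137
```

>>> move_arm(
  deltas=[
    {"x": 0,"y": 0,"z": 0.0005,"wx": 0,"wy": 0,"wz": 0,"hand": 0},
    {"x": 0,"y": 0,"z": 0.001,"wx": 0,"wy": 0,"wz": 0,"hand": 0},
  ],
)

```text
time: 8.22
tool_pos: [0.5527, 0.1114, 0.1197]
tool_rot: [3.141, 0.0, 0.217]
contact_force: [-1.9, -0.6, 4.9]
opening: 0.0134
```

>>> move_arm(
  deltas=[
    {"x": 0,"y": 0,"z": 0.0005,"wx": 0,"wy": 0,"wz": 0,"hand": 0},
    {"x": 0,"y": 0,"z": 0.0005,"wx": 0,"wy": 0,"wz": 0,"hand": 0},
  ],
)

```text
time: 8.48
tool_pos: [0.5527, 0.1114, 0.1192]
tool_rot: [3.142, 0.0, 0.217]
contact_force: [-2.7, -0.0, 3.9]
opening: 0.0142
```

>>> move_arm(
  deltas=[
    {"x": 0,"y": 0,"z": 0.0005,"wx": 0,"wy": 0,"wz": 0,"hand": 0},
    {"x": 0,"y": 0,"z": 0.001,"wx": 0,"wy": 0,"wz": 0,"hand": 0},
  ],
)

```text
time: 8.72
tool_pos: [0.5527, 0.1114, 0.118]
tool_rot: [3.142, 0.0, 0.217]
contact_force: [-1.2, -0.6, 4.3]
opening: 0.0139
```

>>> move_arm(
  deltas=[
    {"x": 0,"y": 0,"z": 0.0005,"wx": 0,"wy": 0,"wz": 0,"hand": 0},
    {"x": 0,"y": 0,"z": 0.0005,"wx": 0,"wy": 0,"wz": 0,"hand": 0},
  ],
)

```text
time: 8.98
tool_pos: [0.5528, 0.1113, 0.1179]
tool_rot: [3.141, -0.0, 0.217]
contact_force: [-2.5, -0.9, 4.3]
opening: 0.0135
```

>>> move_arm(
  deltas=[
    {"x": 0,"y": 0,"z": 0.0005,"wx": 0,"wy": 0,"wz": 0,"hand": 0},
    {"x": 0,"y": 0,"z": 0.0005,"wx": 0,"wy": 0,"wz": 0,"hand": 0},
  ],
)

```text
time: 9.22
tool_pos: [0.5528, 0.1114, 0.1177]
tool_rot: [3.141, -0.0, 0.217]
contact_force: [-2.7, 0.1, 7.4]
opening: 0.0131
```

>>> move_arm(
  deltas=[
    {"x": 0,"y": 0,"z": 0.0005,"wx": 0,"wy": 0,"wz": 0,"hand": 0},
    {"x": 0,"y": 0,"z": 0.0005,"wx": 0,"wy": 0,"wz": 0,"hand": 0},
  ],
)

```text
time: 9.48
tool_pos: [0.5529, 0.1114, 0.1176]
tool_rot: [3.141, -0.001, 0.217]
contact_force: [-3.1, -0.7, 8.9]
opening: 0.0136
```

>>> move_arm(
  deltas=[
    {"x": 0,"y": 0,"z": 0.0004,"wx": 0,"wy": 0,"wz": 0,"hand": 0},
    {"x": 0,"y": 0,"z": 0.0004,"wx": 0,"wy": 0,"wz": 0,"hand": 0},
  ],
)

```text
time: 9.72
tool_pos: [0.5529, 0.1113, 0.1175]
tool_rot: [3.141, -0.001, 0.217]
contact_force: [-4.3, -0.6, 12.1]
opening: 0.0138
```

>>> move_arm(
  deltas=[
    {"x": 0,"y": 0,"z": 0.0005,"wx": 0,"wy": 0,"wz": 0,"hand": 0},
    {"x": 0,"y": 0,"z": 0.0008,"wx": 0,"wy": 0,"wz": 0,"hand": 0},
  ],
)

```text
time: 9.98
tool_pos: [0.553, 0.1114, 0.1171]
tool_rot: [3.141, -0.001, 0.217]
contact_force: [-5.4, -1.5, 15.4]
opening: 0.0137
```

```bash
python3 - <<'E'
from h import *
s=monitor.observe(); print(s['time'],s['tool_pos'],s['tool_rot'],s['opening'],s['contact_force'],s['torque'])
E
```

```text
9.975 [0.55295638 0.11137916 0.11713872] [ 3.14120838e+00 -1.33451310e-03  2.17477946e-01] 0.01374621243293738 [-5.38838927 -1.47407338 15.41815743] [-0.17093211  1.12887847 -0.00529304]
```

>>> move_arm(
  deltas=[
    {"x": -0.0004,"y": 0,"z": 0.0004,"wx": 0,"wy": 0,"wz": 0,"hand": 0},
    {"x": -0.0008,"y": 0,"z": 0.0008,"wx": 0,"wy": 0,"wz": 0,"hand": 0},
    {"x": -0.0008,"y": 0,"z": 0.0008,"wx": 0,"wy": 0,"wz": 0,"hand": 0},
  ],
)

```text
time: 10.35
tool_pos: [0.5529, 0.1114, 0.117]
tool_rot: [3.141, -0.003, 0.217]
contact_force: [-4.6, -0.9, 17.6]
opening: 0.0134
```

>>> move_arm(
  deltas=[
    {"x": 0,"y": 0,"z": 0.0005,"wx": 0,"wy": 0,"wz": 0,"hand": 0},
    {"x": 0,"y": 0,"z": 0.0005,"wx": 0,"wy": 0,"wz": 0,"hand": 0},
  ],
)

```text
time: 10.6
tool_pos: [0.5529, 0.1114, 0.1169]
tool_rot: [3.141, -0.004, 0.217]
contact_force: [-5.7, -0.8, 19.5]
opening: 0.0134
```

```bash
python3 - <<'E'
from h import *
s=monitor.observe(); print(s['time'],s['tool_pos'],s['tool_rot'],s['opening'],s['contact_force'],s['torque'])
im=viewer.read_camera("scene"); a=cv2.resize(im[170:270,300:400],(400,400),interpolation=cv2.INTER_CUBIC)
im=viewer.read_camera("wrist"); b=cv2.resize(im[130:330,220:420],(400,400),interpolation=cv2.INTER_CUBIC)
cv2.imwrite("pics/s5.png",np.hstack([a,b])[:,:,::-1])
E
```

```text
10.6 [0.55289273 0.11137911 0.11686883] [ 3.14102495 -0.00359837  0.21749042] 0.013436001830301152 [-5.74707901 -0.77693967 19.49186467] [-0.10319616  1.21883143 -0.0173734 ]
```

View pics/s5.png

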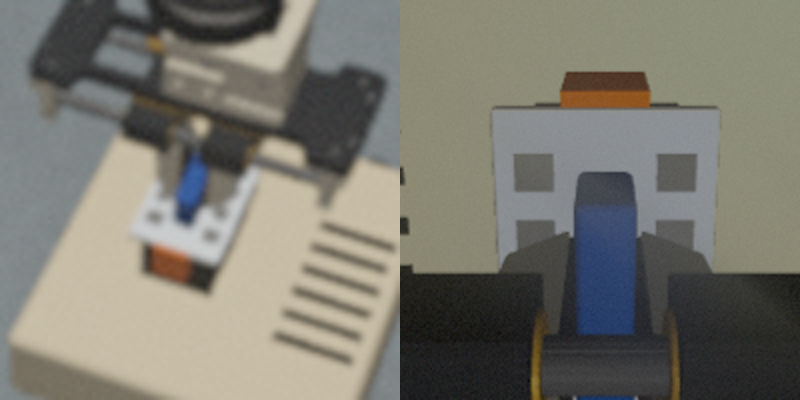

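The left crop shows the cover down on the collar. In the right crop the +x clip has the same projection as at rest (rows 72–107), so it isn't spread. I'll press a little more, then relax and do a gentle pull test.

>>> move_arm(
  deltas=[
    {"x": 0,"y": 0,"z": 0.0006,"wx": 0,"wy": 0,"wz": 0,"hand": 0},
    {"x": 0,"y": 0,"z": 0.0012,"wx": 0,"wy": 0,"wz": 0,"hand": 0},
    {"x": 0,"y": 0,"z": 0.0012,"wx": 0,"wy": 0,"wz": 0,"hand": 0},
  ],
)

```text
time: 11.08
tool_pos: [0.553, 0.1114, 0.1165]
tool_rot: [3.141, -0.004, 0.218]
contact_force: [-7.1, -0.6, 25.5]
opening: 0.0135
```

>>> move_arm(
  deltas=[
    {"x": 0.0004,"y": 0,"z": -0.002,"wx": 0,"wy": 0,"wz": 0,"hand": 0},
    {"x": 0.0008,"y": 0,"z": -0.004,"wx": 0,"wy": 0,"wz": 0,"hand": 0},
    {"x": 0.0008,"y": 0,"z": -0.0045,"wx": 0,"wy": 0,"wz": 0,"hand": 0},
    {"x": 0.0008,"y": 0,"z": -0.0045,"wx": 0,"wy": 0,"wz": 0,"hand": 0},
  ],
)

```text
time: 11.58
tool_pos: [0.5528, 0.1114, 0.1177]
tool_rot: [3.141, -0.0, 0.217]
contact_force: [-2.4, 0.1, 6.4]
opening: 0.0134
```

>>> move_arm(
  deltas=[
    {"x": 0,"y": 0,"z": -0.001,"wx": 0,"wy": 0,"wz": 0,"hand": 0},
    {"x": 0,"y": 0,"z": -0.001,"wx": 0,"wy": 0,"wz": 0,"hand": 0},
  ],
)

```text
time: 11.82
tool_pos: [0.5528, 0.1114, 0.1182]
tool_rot: [3.142, 0.0, 0.217]
contact_force: [-0.9, -0.8, 2.6]
opening: 0.0136
```

>>> move_arm(
  deltas=[
    {"x": 0,"y": 0,"z": -0.001,"wx": 0,"wy": 0,"wz": 0,"hand": 0},
    {"x": 0,"y": 0,"z": -0.001,"wx": 0,"wy": 0,"wz": 0,"hand": 0},
  ],
)

```text
time: 12.08
tool_pos: [0.5527, 0.1114, 0.1191]
tool_rot: [3.142, 0.0, 0.217]
contact_force: [-0.2, -0.5, -0.2]
opening: 0.0135
```

>>> move_arm(
  deltas=[
    {"x": 0,"y": 0,"z": -0.001,"wx": 0,"wy": 0,"wz": 0,"hand": 0},
    {"x": 0,"y": 0,"z": -0.001,"wx": 0,"wy": 0,"wz": 0,"hand": 0},
  ],
)

```text
time: 12.32
tool_pos: [0.5525, 0.1113, 0.1195]
tool_rot: [-3.141, 0.001, 0.217]
contact_force: [1.7, 0.5, -10.9]
opening: 0.0136
```

The pull test meets −11 N, so the cover is latched. I'll check the moment to be sure both clips hold it.

```bash
python3 - <<'E'
from h import *
s=monitor.observe(); print(s['contact_force'],s['torque'],s['tool_rot'])
E
```

```text
[  1.72401078   0.5226869  -10.90125925] [ 0.05019817 -0.41867624  0.01934414] [-3.14148738e+00  1.14919857e-03  2.17330448e-01]
```

>>> move_arm(
  deltas=[
    {"x": 0,"y": 0,"z": -0.0006,"wx": 0,"wy": 0,"wz": 0,"hand": 0},
    {"x": 0,"y": 0,"z": -0.0006,"wx": 0,"wy": 0,"wz": 0,"hand": 0},
  ],
)

```text
time: 12.58
tool_pos: [0.5524, 0.1113, 0.1197]
tool_rot: [-3.141, 0.002, 0.217]
contact_force: [5.8, 0.2, -20.5]
opening: 0.0135
```

```bash
python3 - <<'E'
from h import *
s=monitor.observe(); print(s['tool_pos'],s['contact_force'],s['torque'],s['tool_rot'])
E
```

```text
[0.55235363 0.11130132 0.11974475] [  5.76253672   0.18109981 -20.47131079] [-0.01168024 -1.04531017 -0.01273784] [-3.14139413e+00  1.71581385e-03  2.17308955e-01]
```

The moment is explained by Fx times the lever arm, with a centred load even at −20 N, so both clips hold. Settling it to zero force, then releasing and rising.

>>> move_arm(
  deltas=[
    {"x": 0,"y": 0,"z": 0.0015,"wx": 0,"wy": 0,"wz": 0,"hand": 0},
    {"x": 0,"y": 0,"z": 0.0028,"wx": 0,"wy": 0,"wz": 0,"hand": 0},
    {"x": 0,"y": 0,"z": 0.0028,"wx": 0,"wy": 0,"wz": 0,"hand": 0},
  ],
)

```text
time: 12.95
tool_pos: [0.5527, 0.1114, 0.1193]
tool_rot: [3.141, -0.001, 0.218]
contact_force: [-0.9, -0.8, -3.8]
opening: 0.0137
```

>>> move_arm(
  deltas=[
    {"x": 0,"y": 0,"z": 0,"wx": 0,"wy": 0,"wz": 0,"hand": 0.5},
    {"x": 0,"y": 0,"z": 0,"wx": 0,"wy": 0,"wz": 0,"hand": 0.5},
    {"x": 0,"y": 0,"z": 0,"wx": 0,"wy": 0,"wz": 0,"hand": 0.5},
    {"x": 0,"y": 0,"z": 0,"wx": 0,"wy": 0,"wz": 0,"hand": 0.5},
  ],
)

```text
time: 13.45
tool_pos: [0.5529, 0.1114, 0.1185]
tool_rot: [3.141, -0.0, 0.217]
contact_force: [0.4, -0.5, -0.7]
opening: 0.0448
```

>>> move_arm(
  deltas=[
    {"x": 0,"y": 0,"z": -0.02,"wx": 0,"wy": 0,"wz": 0,"hand": 0.5},
    {"x": 0,"y": 0,"z": -0.06,"wx": 0,"wy": 0,"wz": 0,"hand": 0.5},
    {"x": -0.04,"y": 0,"z": -0.1,"wx": 0,"wy": 0,"wz": 0,"hand": 0.5},
    {"x": -0.09,"y": 0,"z": -0.1,"wx": 0,"wy": 0,"wz": 0,"hand": 0.5},
    {"x": -0.09,"y": 0,"z": -0.1,"wx": 0,"wy": 0,"wz": 0,"hand": 0.5},
    {"x": -0.09,"y": 0,"z": -0.1,"wx": 0,"wy": 0,"wz": 0,"hand": 0.5},
  ],
)

```text
time: 14.2
tool_pos: [0.4657, 0.092, 0.2187]
tool_rot: [3.141, -0.002, 0.217]
contact_force: [-0.7, 0.1, 0.4]
opening: 0.0458
```

```bash
python3 - <<'E'
from h import *
s=monitor.observe(); print(s['time'],s['tool_pos'],s['contact_force'],s['opening'])
im=viewer.read_camera("scene"); a=cv2.resize(im[160:320,290:500],(525,400),interpolation=cv2.INTER_CUBIC)
p=viewer.camera_params("wrist"); im=viewer.read_camera("wrist"); b=im[0:200,220:420]; cv2.imwrite("pics/w6.png",im[:,:,::-1]); np.save("w6.npy",p,allow_pickle=True)
o=np.zeros((600,800,3),'u1'); o[:,:]=0; o[:300,:394]=cv2.resize(a,(394,300)); o[:400,398:798]=cv2.resize(b,(400,400),interpolation=cv2.INTER_CUBIC)
cv2.imwrite("pics/s6.png",o[:,:,::-1])
E
```

```text
14.2 [0.46566842 0.09200642 0.21874107] [-0.68784615  0.09507778  0.38749896] 0.04580983342202942
```

View pics/s6.png

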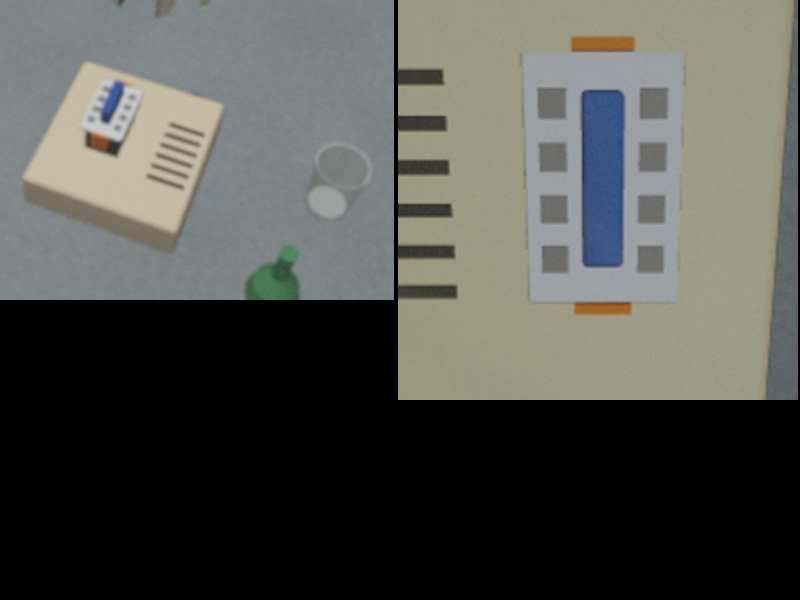

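The final view shows the cover seated squarely on the collar, with both orange clip ends visible at crop rows 37–52 and 303–314. The flask and beaker are standing. One quick numeric check of the clip span and the bystanders, then I'll hand in.

```bash
python3 - <<'E'
from h import *
p=np.load("w6.npy",allow_pickle=True).item(); u0=220
def P(x,y,z): return ray(p,u0+(x-398)/2,y/2,z)
for z in (.128,.133): print(z,"clip span",np.linalg.norm(P(603,37,z)-P(603,314,z)))
print("plate len",np.linalg.norm(P(603,53,.1364)-P(603,302,.1364)),"width",np.linalg.norm(P(526,180,.1364)-P(680,180,.1364)))
print("rib",P(603,90,.161),P(603,266,.161), "mid",(P(603,90,.161)+P(603,266,.161))/2)
a=cv2.imread("pics/scene0.png").astype(int); b=viewer.read_camera("scene")[:,:,::-1].astype(int); cv2.imwrite("pics/f.png",b)
d=np.abs(a-b).sum(2)
for n,(x0,y0,x1,y1) in dict(bottle=(192,160,228,210),flask=(415,287,455,332),beaker=(450,232,492,282),pink=(200,140,238,170),yellow=(236,118,274,142)).items(): print(n,(d[y0:y1,x0:x1]>90).sum(),d[y0:y1,x0:x1].mean())
print(robot.hand_in())
E
```

```text
0.128 clip span 0.09121823840663194
0.133 clip span 0.08938964271382825
plate len 0.07931772787454584 width 0.05180901671932996
rib [0.57577769 0.11629938 0.161     ] [0.52666021 0.10547952 0.161     ] mid [0.55121895 0.11088945 0.161     ]
bottle 0 6.545
flask 0 7.114444444444445
beaker 0 6.740952380952381
pink 0 6.757894736842105
yellow 0 6.932017543859649
the job is handed in; nothing more can be done
None[ WARN:0@1.146] global loadsave.cpp:1063 imwrite_ Unsupported depth image for selected encoder is fallbacked to CV_8U.
```

The white cover is latched on the collar and released, and the job is handed in at about 14 s of the 40 s limit. There is no verdict back.

**What I did:** I gripped the white cover by its blue rib, set it over the collar (measured top z ≈ 0.109 m, yaw 12.5°) and pressed it down in steps of about 1 mm or less. The clips met the lips near TCP z 0.132 m. Force reached about 7 N, dropped, and then rose steeply at about 0.118 m, where the plate was expected to land. The highest press I read was 25.5 N.

**Checks:**
- **Latching:** An upward pull of 20 N did not free the cover, and the moment pointed to a centred load, so both clips hold.
- **Clips:** In the last picture the clip-to-plate length ratio is 1.11. It was 1.10 at rest, and spread clips would give about 1.19.
- **Position:** The rib centre is within about 0.5 mm of the collar axis.
- **Bystanders:** The bottle, flask, beaker and the pink and yellow look-alikes have not changed in the scene picture.
- **One check disagreed:** The final plate, rib and clip sizes came out about 10% too small. I had assumed the plate about 22 mm too high in that script. Using the home height (plate top ≈ 0.114 m) should account for the difference, which would fit a seated cover. I did not rerun it.

I could not read the interlock pin or the clip joints directly.

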